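# Lay out the act-two props tray

### The arm

A 6-joint arm with a two-finger parallel gripper is mounted at the origin on the work surface. World frame = base frame: x ahead of the robot, y to its left, z up, the work surface at z = 0. Lengths are in m, angles in rad, forces in N, time in s.
With the tool pointing down it reaches from about 0.275 to 0.775 m from the base axis. Payload 14.6 kg.
Tool frame: the origin (TCP) lies at the very end of the fingers, on their centre line; the grasp point (between the pads) lies 19 mm behind it; z points along the fingers, y is the direction in which the jaws open and shut (so a half turn about z gives the same grasp; the last joint's range is limited). The gripper opens to 85 mm and grips with 20 to 120 N. Pads are 22 mm wide; open, the fingers measure 114 mm over their backs; the gripper's body (76 mm by 85 mm) begins 54 mm behind the grasp point. The pads swing forward as they close: fully open they stand 13 mm farther back than shut.
Start: joints at [-1.396, 0.263, -0.048, 1.259, 0, 1.415], TCP at [0.17, -0.497, 0.231] pointing down, gripper open.
Joint ranges: [-2.65, 2.65], [-0.89, 1.7], [-1.18, 1.37], [-2.13, 2.11], [-1.35, 1.29], [-3.14, 3.14]. Speed limits (rad/s): [1.89, 1.89, 2.57, 2.79, 3.14, 3.14].

### API

Orientations are given as a 3x3 rotation matrix whose columns are the frame's x, y, z axes.
In Python, from bench import ctrl gives the robot as it stands. The module is installed in compiled form; this text tells all that it offers.
- The arm moves only by the shell command python3 -m pendant 'ROWS' [FORCE]. ROWS is JSON, a list of rows, each a list of 5 numbers: the gripper command: -1 is shut, 1 is fully open, values between are in proportion, then the shift along the tool's x, y, z normalised to -1 to 1, where 1 is 0.025 m, then the turn about the tool's z normalised to -1 to 1, where 1 is 6 degrees. A call has 1 to 20 rows; each row shifts and turns the pose as measured when the row begins, along the tool's axes as they then stand; what a row does not reach is not made up. A row lasts 1/12 s, in which the tool goes at most 41.7 mm and 7.16 degrees, less where a joint would pass 70% of its speed; a pose out of reach is approached as far as the arm can. A call with a number of a shift or a turn outside -1 to 1 is refused whole. A call with a gripper value outside its range is refused whole. The fingers move at their own pace and stop on an object; FORCE is the grip in N (left out, the last holds). Time passes only in rows, so rows that do not move let the fingers close. It gives the time, the measured TCP pose, the force and the opening at its end, in the units of the state.
- ctrl.observe(): the state, without advancing time (a new reading comes with each control period).
- ctrl.capture(name): name is "scene" or "top" or "wrist"; returns a dict with "frame" (480x640x3 uint8, red, green, blue), "range_z" (480x640 float32, m along the optical axis (not along the pixel's ray), 0 where there is no reading), "fx", "fy", "cx", "cy" (pixels), "D" ([k1, k2, p1, p2, k3] as OpenCV has them; the pictures are not rectified), "extrinsics" (4x4, takes a point from camera to world coordinates). Camera axes: x right, y up, looking along -z (the intrinsics and any distortion apply to the point x, -y, -z); pixel columns grow to the right and rows downward; lengths in m; the calibration is good to about 2 mm. A picture is of the moment at which its call begins.
- ctrl.close_job(): hands the job in, once; it reports no verdict.
The state is a dict: "t": time; "q": joint angles; "joint_vel": joint speeds; "effort": joint torques, N m; "ee_pos": TCP position; "tcp_rot": TCP orientation; "force": force on the tool from outside, world axes, zero at the start; "torque": the same for the moment, N m; "grip_width": finger opening in m.
Only numpy, scipy, OpenCV 4.12 (cv2) and the standard library are available. Lean on these libraries where they do the work, as an engineer would, in place of code of your own. Each camera call takes 0.05 s, during which the arm holds its last target. There are 200 camera calls.

### The job

Load the wooden props tray for the next act: stand the silver sugar bowl upright in the middle of the red compartment and the mother-of-pearl opera glasses upright in the middle of the green one, in either order, and only then set the fragile shepherdess in the pink dress gently, without dropping or tipping her, upright in the middle of the yellow one. Leave the look-alikes (gilt bowl, black glasses, blue shepherdess) where they stand, and let go of everything.

Things in the scene. Friction and masses are not known exactly. Their poses are not given: they have to be found in the camera images.
- silver_bowl: Lidded sugar bowl, silver-plated (pale silver grey), one rigid piece. Origin: centre of underside, z up. Round body 60 mm in diameter, straight sides from 18 to 48 mm up (grasp there), domed lid and ball finial up to 74 mm. Loop handles along its +y and -y reach 46 mm from the axis, 21 to 47 mm high: grip across its own x. About 0.3 kg.
- gilt_bowl: look-alike that does not belong: same shape and size as the silver bowl, but gilt (yellow gold all over); stays where it is. (Beyond the props, at the far edge of the table, also stand a picture frame on the left, a low wooden trinket box in the middle and a 200 mm candlestick on the right.)
- pearl_glasses: Opera glasses, mother-of-pearl (pale cream-white) body and eyepieces with brass trim, standing on the large lenses, eyepieces up. Origin: centre of underside, z up. 91 mm long along its own y (two barrels), 35 mm deep along x, 61 mm high. Joining the barrels, a flat-faced block, 33 mm thick along x, 50 mm along y, 11 to 41 mm up: grip it across x at the middle. About 0.24 kg.
- black_glasses: look-alike that does not belong: same shape and size as the pearl glasses, but black with brass trim; stays where it is
- pink_shepherdess: Porcelain shepherdess in a pink dress, small straw bonnet, standing, 105 mm high. Origin: centre of underside of the round white base (62 mm in diameter), z up. Skirt tapers to a round bodice 28 mm in diameter, straight from 48 to 84 mm up (grasp there, from any side); head and bonnet above it at most 21 mm wide. Tiny lamb and crook on the +x side stay within the base's outline, below 48 mm. About 0.2 kg.
- blue_shepherdess: look-alike that does not belong: same shape and size as the pink shepherdess, but in a blue dress; stays where it is
- red_compartment: The red compartment of the one dark wooden props tray: red floor, 115 by 115 mm inside, walls 4 mm thick. Origin: centre of its underside, 4 mm above the table; floor 5 mm and wall tops 16 mm above the origin. x, y along its walls, z up. Fixed. Red, green and yellow stand in a row along their y, in any order, 123.5 mm apart.
- green_compartment: The green compartment of the one dark wooden props tray: green floor, 115 by 115 mm inside, walls 4 mm thick. Origin: centre of its underside, 4 mm above the table; floor 5 mm and wall tops 16 mm above the origin. x, y along its walls, z up. Fixed. Red, green and yellow stand in a row along their y, in any order, 123.5 mm apart.
- yellow_compartment: The yellow compartment of the one dark wooden props tray: yellow floor, 115 by 115 mm inside, walls 4 mm thick. Origin: centre of its underside, 4 mm above the table; floor 5 mm and wall tops 16 mm above the origin. x, y along its walls, z up. Fixed. Red, green and yellow stand in a row along their y, in any order, 123.5 mm apart.
Mind the look-alikes: they are no part of the job. What is shaped like the silver_bowl but turquoise is not meant.

How it is judged:
On the way, in this order (a step that is already met when the one before it is completed fails the run):
1. the silver bowl stands released in the red compartment and the pearl glasses in the green one (horizontal distance between silver_bowl and red_compartment below 0.015 m and z of silver_bowl in the frame of red_compartment between 0 and 0.01 m and angle between each of silver_bowl, pearl_glasses's own z axis and vertical below 0.12 rad and contact force between the fingers and silver_bowl below 0.5 N and linear speed of each of silver_bowl, pearl_glasses below 0.03 m/s and horizontal distance between pearl_glasses and green_compartment below 0.015 m and z of pearl_glasses in the frame of green_compartment between 0 and 0.01 m and contact force between the fingers and pearl_glasses below 0.5 N), for 0.2 s.
2. then the pink shepherdess stands released in the yellow compartment (horizontal distance between pink_shepherdess and yellow_compartment below 0.015 m and z of pink_shepherdess in the frame of yellow_compartment between 0 and 0.01 m and angle between pink_shepherdess's own z axis and vertical below 0.12 rad and contact force between the fingers and pink_shepherdess below 0.5 N and linear speed of pink_shepherdess below 0.03 m/s), for 0.2 s.
At the end, for the whole second after the job is handed in: Silver bowl in the red, pearl glasses in the green, pink shepherdess in the yellow compartment: on its floor within 15 mm of its centre, upright within 0.12 rad, released, at rest; gilt bowl, black glasses, blue shepherdess within 20 mm of their start (all of step 1 and all of step 2 and distance of each of gilt_bowl, black_glasses, blue_shepherdess from where it was at the start of the episode below 0.02 m); the robot touches nothing.
It fails at once if a look-alike is moved more than 20 mm (distance of any of gilt_bowl, black_glasses, blue_shepherdess from where it was at the start of the episode above 0.02 m).
It fails at once if the pink shepherdess is tipped more than 0.6 rad (about 35 degrees) (angle between pink_shepherdess's own z axis and vertical above 0.6 rad).
It fails at once if the pink shepherdess is dropped: faster than 0.5 m/s within 60 mm sideways of the yellow compartment's centre and less than 50 mm above it (horizontal distance between pink_shepherdess and yellow_compartment below 0.06 m and z of pink_shepherdess in the frame of yellow_compartment below 0.05 m and linear speed of pink_shepherdess above 0.5 m/s).
It also fails if it takes over 93 s, if anything falls off the work surface, if the arm or the gripper's body presses on something with over 40 N, if the wrist force passes 120 N, or if a joint passes its speed limit or range.

## Working session

There is one attempt and no reset: what is moved stays moved. The work goes in short steps, Python scripts to look and compute and a shell command to move; the robot and the scene stay as the last step left them, time stands still between calls to the robot, and variables do not carry over. Pictures are saved under pics/ and viewed, about 12 in all and at most 16, crops included, and the job is handed in when it is done.

```bash
mkdir -p pics; cat > h.py <<'E'
import numpy as np, cv2
from bench import ctrl
def cap(n,save=None):
    c=ctrl.capture(n)
    if save: cv2.imwrite('pics/'+save,c['frame'][:,:,::-1])
    return c
def world(c):
    h,w=c['range_z'].shape
    u,v=np.meshgrid(np.arange(w),np.arange(h))
    K=np.array([[c['fx'],0,c['cx']],[0,c['fy'],c['cy']],[0,0,1.]])
    p=cv2.undistortPoints(np.stack([u,v],-1).reshape(-1,1,2).astype(np.float64),K,np.array(c['D'],float)).reshape(h,w,2)
    z=c['range_z'].astype(float)
    P=np.stack([p[...,0]*z,-p[...,1]*z,-z],-1)
    E=np.array(c['extrinsics'])
    W=P@E[:3,:3].T+E[:3,3]
    W[z<=0]=np.nan
    return W
E
python3 - <<'E'
from h import *
s=ctrl.observe();print(s['t'],s['ee_pos'],s['tcp_rot'],s['grip_width'])
a=cap('scene');b=cap('top')
for n,c in(('scene',a),('top',b)):
    cv2.imwrite(f'pics/{n}0.png',c['frame'][:,:,::-1]);np.savez(f'{n}0.npz',f=c['frame'],W=world(c))
    print(n,np.round(c['extrinsics'],3).tolist(),c['fx'])
E
```

```text
0.0 [ 0.16997145 -0.49644443  0.23083111] [[ 9.46108054e-01  3.23851074e-01 -1.80831973e-04]
 [ 3.23851084e-01 -9.46107505e-01  1.03206549e-03]
 [ 1.63149031e-04 -1.03500810e-03 -9.99999451e-01]] 0.08526773545992651
scene [[-0.088, -0.569, 0.818, 1.514], [0.996, -0.068, 0.059, 0.083], [0.022, 0.82, 0.572, 0.639], [0.0, 0.0, 0.0, 1.0]] 494.4552726239866
top [[0.026, 0.995, -0.092, 0.526], [-1.0, 0.025, -0.005, -0.007], [-0.003, 0.092, 0.996, 1.058], [0.0, 0.0, 0.0, 1.0]] 542.6344498883603
```

View pics/scene0.png

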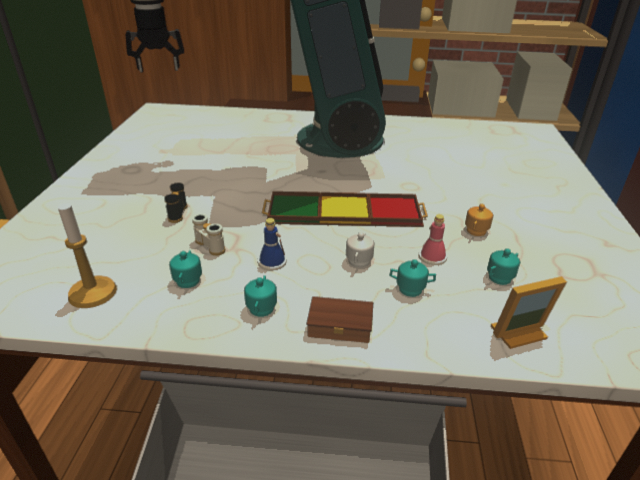

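View pics/top0.png

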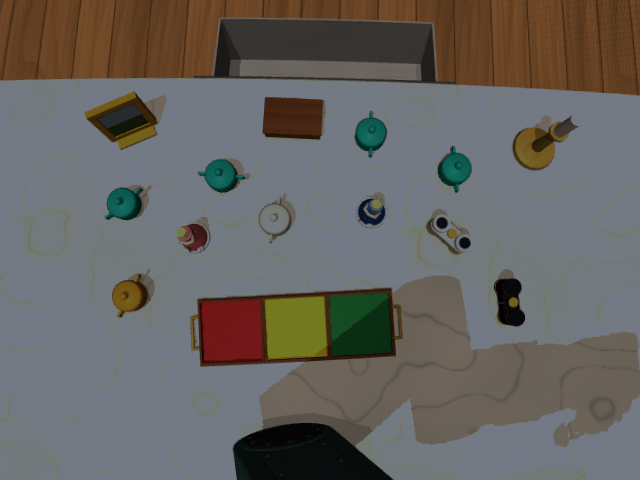

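Scene shows: the silver bowl could be the pale bowl (top px 274,219), rather than the gilt one (128,296) or turquoise ones (221,175; 123,203; 370,133; 455,168). Glasses: pearl (450,234) against black (510,302). Shepherdess: pink (193,237) against blue (371,212). By description I choose 274,219 / 450,234 / 193,237.

```bash
cat > m.py <<'E'
from h import *
def blob(W,x,y,r,zlo,zhi):
    m=(np.hypot(W[...,0]-x,W[...,1]-y)<r)&(W[...,2]>zlo)&(W[...,2]<zhi)
    return W[m]
def circ(P):
    A=np.c_[2*P[:,:2],np.ones(len(P))]; s=np.linalg.lstsq(A,(P[:,:2]**2).sum(1),rcond=None)[0]
    return s[:2].round(4),np.sqrt(s[2]+s[:2]@s[:2]).round(4)
E
python3 - <<'E'
from m import *
d=np.load('top0.npz');W=d['W'];f=d['f'];ds=np.load('scene0.npz')
for n,(u,v) in dict(table=(60,380),silver=(274,219),gilt=(128,296),pearl=(450,234),black=(510,302),pink=(193,237),blue=(371,212),tq1=(221,175)).items():
    c=W[v-2:v+3,u-2:u+3].reshape(-1,3);x,y,z=np.nanmedian(c,0)
    print(n,np.round((x,y,z),4))
    for nm,WW in(('top',W),('scene',ds['W'])):
        P=blob(WW,x,y,.07,.012,.12)
        if len(P)<20: continue
        rr=np.ptp(P,0);pc=P[:,:2]-P[:,:2].mean(0);w,V=np.linalg.eigh(np.cov(pc.T))
        R,_=cv2.minAreaRect(P[:,:2].astype(np.float32)*1000)[:2],0
        print('  ',nm,len(P),'bb mid',((P.max(0)+P.min(0))/2)[:2].round(4),'ext',rr.round(3),'zmax',P[:,2].max().round(3),'ax deg',np.degrees(np.arctan2(V[1,1],V[0,1])).round(1),cv2.minAreaRect(P[:,:2].astype(np.float32)*1000))
        top=P[P[:,2]>P[:,2].max()-.006];print('   toppt',top.mean(0).round(4),len(top))
hsv=cv2.cvtColor(f,cv2.COLOR_RGB2HSV)
roi=np.zeros(f.shape[:2],bool);roi[285:370,190:405]=1
for n,(a,b) in dict(red=(0,6),yellow=(24,34),green=(45,75)).items():
    m=roi&(hsv[...,0]>=a)&(hsv[...,0]<=b)&(hsv[...,1]>150)
    P=W[m];P=P[~np.isnan(P[:,0])]
    m2=np.abs(P[:,2]-np.median(P[:,2]))<.004;P=P[m2]
    print(n,len(P),np.median(P[:,2]).round(4),cv2.minAreaRect((P[:,:2]*1000).astype(np.float32)))
big=cv2.resize(f[180:262,165:480],None,fx=2.5,fy=2.5,interpolation=3);cv2.imwrite('pics/crop1.png',big[:,:,::-1])
E
```

```text
table [0.3276 0.5085 0.0016]
silver [0.6504 0.0833 0.0733]
   top 890 bb mid [0.6528 0.0845] ext [0.086 0.059 0.059] zmax 0.078 ax deg 176.3 ((653.1968994140625, 84.30271911621094), (67.43122863769531, 59.03001403808594), 29.947004318237305)
   toppt [0.6541 0.0852 0.0745] 30
   scene 706 bb mid [0.6571 0.0864] ext [0.086 0.059 0.057] zmax 0.074 ax deg 93.1 ((657.78076171875, 86.35916137695312), (60.86656188964844, 64.55552673339844), 36.634666442871094)
   toppt [0.6575 0.0867 0.0713] 23
gilt [0.5015 0.3529 0.0608]
   top 973 bb mid [0.5029 0.3597] ext [0.081 0.061 0.061] zmax 0.079 ax deg 154.2 ((502.4305419921875, 359.185546875), (67.65213775634766, 60.50587463378906), 18.01663589477539)
   toppt [0.5015 0.3589 0.0748] 26
   scene 594 bb mid [0.5027 0.3593] ext [0.085 0.059 0.06 ] zmax 0.074 ax deg 79.5 ((502.7317810058594, 360.7668151855469), (61.96405029296875, 69.26995849609375), 23.909725189208984)
   toppt [0.5036 0.3595 0.0707] 19
pearl [ 0.6332 -0.2443  0.0558]
   top 966 bb mid [ 0.6348 -0.2469] ext [0.07  0.076 0.058] zmax 0.07 ax deg 50.3 ((634.7820434570312, -247.613235
[... 1873 characters left out ...]
914062, 191.34158325195312), (68.06819152832031, 59.82206344604492), 44.15509796142578)
   toppt [0.737  0.1923 0.076 ] 16
   scene 936 bb mid [0.742  0.1933] ext [0.06  0.091 0.058] zmax 0.074 ax deg 85.2 ((737.8966064453125, 193.13821411132812), (68.7410659790039, 62.830745697021484), 43.97673797607422)
   toppt [0.74   0.1931 0.0713] 27
red 2220 0.0107 ((440.0567932128906, 165.1070098876953), (116.62866973876953, 114.33911895751953), 4.084379196166992)
yellow 3294 0.0107 ((450.15863037109375, 61.57038116455078), (112.3497314453125, 360.7895202636719), 3.6099629402160645)
green 3398 0.0108 ((459.8573303222656, -82.37052917480469), (114.0431900024414, 114.13414764404297), 4.718418598175049)
```

View pics/crop1.png

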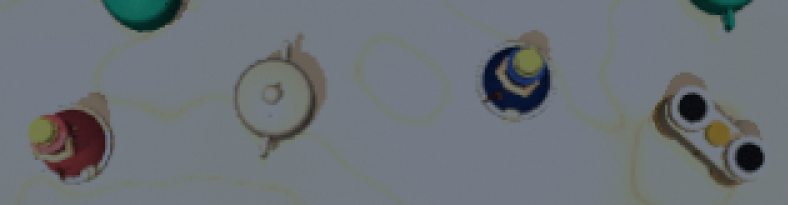

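The crop confirms the choice: pink figurine left (75,140), silver bowl (275,97), blue figurine (520,80), pearl glasses (710,135). Next I work out the first move.

```bash
cat > go.py <<'E'
import sys
from m import *
# goal x y z yaw(deg of tool x axis): prints shift in units (25 mm) in tool axes as it stands, turn in units (6 deg)
x,y,z,yaw=map(float,sys.argv[1:5]);s=ctrl.observe();R=np.array(s['tcp_rot'])
d=R.T@(np.array([x,y,z])-s['ee_pos'])/.025
cur=np.degrees(np.arctan2(R[1,0],R[0,0]));dy=(cur-yaw+180)%360-180
print('cur',np.round(s['ee_pos'],4),'yaw',cur.round(1),'shift units',d.round(2),'turn units',round(dy/6,2),'t',round(s['t'],2))
q1=np.arctan2(y,x);print('q6 goal',(q1+np.pi-np.radians(yaw)),'q',np.round(s['q'],2),'w',round(s['grip_width'],4),'F',np.round(s['force'],1))
c=np.radians(yaw);Rg=np.array([[np.cos(c),np.sin(c),0],[np.sin(c),-np.cos(c),0],[0,0,-1]])
print('shift in goal-yaw axes',(Rg.T@(np.array([x,y,z])-s['ee_pos'])/.025).round(2))
E
python3 - <<'E'
from m import *
for n in('top','scene'):
    W=np.load(n+'0.npz')['W'];c=(.654,.085) if n=='top' else (.657,.0865)
    P=blob(W,*c,.05,.02,.05);r=np.hypot(*(P[:,:2]-c).T);a=np.degrees(np.arctan2(*(P[:,:2]-c).T[::-1]))[r>.035]
    print(n,np.sort(a.round()))
E
python3 go.py .655 .0855 .18 160
```

```text
top [-14. -14. -14. -14. -13. -13. -12. -12. -11. -11. -11. -10.  -9.  -8.
  -8. 167. 167. 168. 169. 169. 170. 170. 171. 171. 172. 172. 172. 173.
 173. 173. 173. 173.]
scene [-14. -14. -13. -13. -12. -12. -11. -11. -11. -11. -11. -10. -10. -10.
 -10.  -9.  -9.  -8.  -8.  -8.  -8.  -7.  -7. 169. 170.]
cur [ 0.17   -0.4965  0.2309] yaw 18.9 shift units [ 25.89 -15.74   2.05] turn units -23.52 t 0.1
q6 goal 0.4788662891959494 q [-1.4   0.26 -0.05  1.26 -0.    1.42] w 0.0852 F [-0.1  0.6  0.5]
shift in goal-yaw axes [-10.27  28.51   2.03]
```

```bash
python3 -m pendant '[[1,0.85,-0.52,0,0],[1,0.85,-0.52,0,0],[1,0.85,-0.52,0,0],[1,0.85,-0.52,0,0],[1,0.85,-0.52,0,0],[1,0.85,-0.52,0,0],[1,0.85,-0.52,0,0],[1,0.85,-0.52,0,0],[1,0.85,-0.52,0,0],[1,0.85,-0.52,0,0],[1,0.85,-0.52,0,0],[1,0.85,-0.52,0,0],[1,0.85,-0.52,0,0],[1,0.85,-0.52,0,0],[1,0.85,-0.52,0,0],[1,0.85,-0.52,0,0],[1,0.85,-0.52,0,0],[1,0.85,-0.52,0,0]]' 40; python3 go.py .655 .0855 .18 169.5
```

```text
t: 1.6
ee_pos: [0.4645, -0.1359, 0.2273]
tcp_rot: [[0.948, 0.317, -0.005], [0.317, -0.948, 0.008], [-0.003, -0.009, -1.0]]
force: [0.4, -1.2, 0.2]
grip_width: 0.0851
cur [ 0.4645 -0.1359  0.2273] yaw 18.5 shift units [10.04 -5.97  1.92] turn units -25.17 t 1.6
q6 goal 0.3130600102564882 q [-0.46  0.2  -0.15  1.23  0.    2.36] w 0.0851 F [ 0.4 -1.2  0.2]
shift in goal-yaw axes [-5.88 10.1   1.89]
```

```bash
python3 -m pendant '[[1,0,0,0,-1],[1,0,0,0,-1],[1,0,0,0,-1],[1,0,0,0,-1],[1,0,0,0,-1],[1,0,0,0,-1],[1,0,0,0,-1],[1,0,0,0,-1],[1,0,0,0,-1],[1,0,0,0,-1],[1,0,0,0,-1],[1,0,0,0,-1],[1,0,0,0,-1],[1,0,0,0,-1],[1,0,0,0,-1],[1,0,0,0,-1],[1,0,0,0,-1],[1,0,0,0,-1],[1,0,0,0,-1],[1,0,0,0,-1]]'; python3 go.py .655 .0855 .18 169.5
```

```text
t: 3.27
ee_pos: [0.4644, -0.1293, 0.2218]
tcp_rot: [[-0.814, 0.58, -0.017], [0.58, 0.814, 0.014], [0.021, 0.002, -1.0]]
force: [0.6, -0.6, 0.7]
grip_width: 0.0851
cur [ 0.4644 -0.1293  0.2218] yaw 144.5 shift units [-1.26 11.42  1.66] turn units -4.16 t 3.27
q6 goal 0.3130600102564882 q [-0.44  0.21 -0.15  1.23  0.01  0.18] w 0.0851 F [ 0.6 -0.6  0.7]
shift in goal-yaw axes [-5.93  9.84  1.67]
```

```bash
python3 -m pendant '[[1,0,0,0,-1],[1,0,0,0,-1],[1,0,0,0,-1],[1,0,0,0,-1],[1,-0.57,0.95,0.1,0],[1,-0.57,0.95,0.1,0],[1,-0.57,0.95,0.1,0],[1,-0.57,0.95,0.1,0],[1,-0.57,0.95,0.1,0],[1,-0.57,0.95,0.1,0],[1,-0.57,0.95,0.1,0],[1,-0.57,0.95,0.1,0],[1,-0.57,0.95,0.1,0],[1,-0.57,0.95,0.1,0],[1,0,0,0,0],[1,0,0,0,0]]'; python3 go.py .655 .0855 .18 169.5
python3 - <<'E'
from m import *
c=cap('wrist','w1.png');W=world(c)
P=blob(W,.655,.0855,.07,.012,.12);print(len(P),'zt',np.nanmedian(W[W[...,2]<.012][:,2]))
print(P[P[:,2]>P[:,2].max()-.006].mean(0),P[:,2].max())
B=P[(P[:,2]>.03)&(P[:,2]<.05)];print(cv2.minAreaRect((P[:,:2]*1000).astype(np.float32)))
r=np.hypot(P[:,0]-.655,P[:,1]-.0855);H=P[r>.036];print(np.sort(np.degrees(np.arctan2(H[:,1]-.0855,H[:,0]-.655)).round())[::max(1,len(H)//20)])
D=P[r<.034];print(circ(D[(D[:,2]>.048)&(D[:,2]<.053)]))
E
```

```text
t: 4.6
ee_pos: [0.6499, 0.0922, 0.1894]
tcp_rot: [[-0.985, 0.17, -0.026], [0.17, 0.985, 0.015], [0.028, 0.01, -1.0]]
force: [-0.3, -0.2, 0.2]
grip_width: 0.0855
cur [0.6499 0.0922 0.1894] yaw 170.2 shift units [-0.25 -0.23  0.37] turn units 0.12 t 4.6
q6 goal 0.3130600102564882 q [0.01 0.53 0.26 1.33 0.02 0.18] w 0.0855 F [-0.3 -0.2  0.2]
shift in goal-yaw axes [-0.25 -0.23  0.38]
5578 zt 0.0004607536776583543
[0.65522174 0.08673612 0.07252795] 0.07584010951531023
((655.1636962890625, 86.69847106933594), (60.05724334716797, 68.31576538085938), 38.69927978515625)
[-12. -12. -10.  -9.  -8.  -8.  -7.  -6.  -5.  -5. 165. 166. 167. 167.
 168. 168. 169. 169. 170. 170. 171.]
(array([0.6559, 0.0866]), np.float64(0.0277))
```

View pics/w1.png

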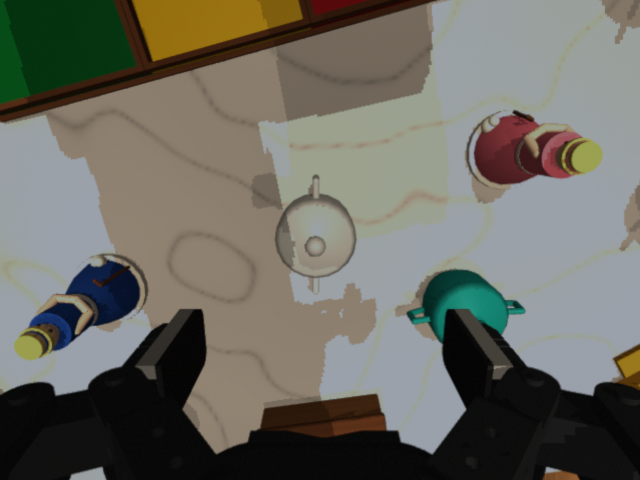

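Wrist view: the silver bowl is at (316,240), its handles lie along the image's vertical and the jaws are across it. Descending.

```bash
python3 -m pendant '[[1,-0.2,-0.2,1,0],[1,-0.2,-0.1,1,0],[1,-0.1,0,1,0],[1,0,0,1,0],[1,0,0,0,0],[1,0,0,0,0]]'; python3 go.py .6553 .0867 .012 169.5
```

```text
t: 5.15
ee_pos: [0.6565, 0.0792, 0.0882]
tcp_rot: [[-0.985, 0.174, -0.023], [0.173, 0.985, 0.015], [0.026, 0.01, -1.0]]
force: [0.3, 0.7, 0.4]
grip_width: 0.0854
cur [0.6565 0.0792 0.0882] yaw 170.0 shift units [0.02 0.25 3.05] turn units 0.08 t 5.15
q6 goal 0.3148013969142971 q [-0.01  0.58  0.07  1.09  0.01  0.17] w 0.0854 F [0.3 0.7 0.4]
shift in goal-yaw axes [0.1  0.28 3.05]
```

```bash
python3 -m pendant '[[1,0,0.25,0,0],[1,0,0,0.75,0],[1,0,0,0.75,0],[1,0,0,0.75,0],[1,0,0,0.7,0],[1,0,0,0,0],[1,0,0,0,0]]'; python3 go.py .6553 .0867 .012 169.5
```

```text
t: 5.73
ee_pos: [0.6616, 0.0871, 0.0253]
tcp_rot: [[-0.984, 0.175, -0.008], [0.175, 0.984, 0.015], [0.011, 0.013, -1.0]]
force: [-0.3, 0.3, 0.1]
grip_width: 0.0852
cur [0.6616 0.0871 0.0253] yaw 169.9 shift units [ 0.24 -0.07  0.53] turn units 0.07 t 5.73
q6 goal 0.3148013969142971 q [ 0.    0.62 -0.02  0.93  0.01  0.18] w 0.0852 F [-0.3  0.3  0.1]
shift in goal-yaw axes [ 0.24 -0.06  0.53]
```

```bash
python3 -m pendant '[[1,0.3,0,0.3,0],[1,0,0,0.3,0],[1,0,0,0,0],[1,0,0,0,0]]'; python3 go.py .6553 .0867 .012 169.5
```

```text
t: 6.07
ee_pos: [0.6576, 0.089, 0.0166]
tcp_rot: [[-0.985, 0.175, -0.0], [0.175, 0.984, 0.015], [0.003, 0.015, -1.0]]
force: [-0.2, -0.0, -0.0]
grip_width: 0.0857
cur [0.6576 0.089  0.0166] yaw 169.9 shift units [ 0.07 -0.11  0.18] turn units 0.07 t 6.07
q6 goal 0.3148013969142971 q [ 0.01  0.62 -0.06  0.9   0.02  0.18] w 0.0857 F [-0.2 -0.  -0. ]
shift in goal-yaw axes [ 0.07 -0.11  0.19]
```

```bash
python3 -m pendant '[[1,0.1,-0.1,0.1,0],[-1,0,0,0,0],[-1,0,0,0,0],[-1,0,0,0,0],[-1,0,0,0,0],[-1,0,0,0,0],[-1,0,0,0,0],[-1,0,0,0,0],[-1,0,0,-0.2,0],[-1,0,0,-0.6,0],[-1,0,0,-0.8,0],[-1,0,0,-0.8,0],[-1,0,0,0,0]]' 40; python3 go.py .440 .165 .09 169.5
```

```text
t: 7.15
ee_pos: [0.6546, 0.0856, 0.0779]
tcp_rot: [[-0.984, 0.176, -0.002], [0.176, 0.984, 0.015], [0.004, 0.014, -1.0]]
force: [0.8, 0.4, -1.6]
grip_width: 0.0589
cur [0.6546 0.0856 0.0779] yaw 169.9 shift units [ 9.01  1.63 -0.42] turn units 0.06 t 7.15
q6 goal 0.5420302417299769 q [0.   0.57 0.03 1.03 0.01 0.18] w 0.0589 F [ 0.8  0.4 -1.6]
shift in goal-yaw axes [ 9.02  1.56 -0.48]
```

```bash
python3 -m pendant '[[-1,0.5,0.1,-0.2,0],[-1,0.9,0.16,-0.1,0],[-1,0.9,0.16,-0.1,0],[-1,0.9,0.16,0,0],[-1,0.9,0.16,0,0],[-1,0.9,0.16,0,0],[-1,0.9,0.16,0,0],[-1,0.9,0.16,0,0],[-1,0.8,0.16,0,0],[-1,0.6,0.1,0,0],[-1,0.3,0,0,0],[-1,0,0,0,0],[-1,0,0,0,0]]'; python3 go.py .441 .166 .06 169.5
```

```text
t: 8.23
ee_pos: [0.431, 0.1626, 0.0841]
tcp_rot: [[-0.984, 0.175, -0.009], [0.175, 0.984, 0.014], [0.012, 0.012, -1.0]]
force: [0.0, -0.8, -2.7]
grip_width: 0.0589
cur [0.431  0.1626 0.0841] yaw 169.9 shift units [-0.38  0.19  0.96] turn units 0.07 t 8.23
q6 goal 0.5432721685629036 q [ 0.17  0.26 -0.48  0.83  0.02  0.35] w 0.0589 F [ 0.  -0.8 -2.7]
shift in goal-yaw axes [-0.37  0.21  0.97]
```

```bash
python3 -m pendant '[[-1,-0.38,0.19,0,0],[-1,-0.05,0,0.5,0],[-1,0,0,0.7,0],[-1,0,0,0.5,0],[-1,0,0,0,0],[-1,0,0,0,0]]'; python3 go.py .441 .166 .025 169.5
```

```text
t: 8.73
ee_pos: [0.4518, 0.1657, 0.0402]
tcp_rot: [[-0.984, 0.178, -0.004], [0.178, 0.984, 0.015], [0.006, 0.014, -1.0]]
force: [0.4, 0.1, -2.9]
grip_width: 0.0587
cur [0.4518 0.1657 0.0402] yaw 169.8 shift units [ 0.42 -0.07  0.61] turn units 0.04 t 8.73
q6 goal 0.5432721685629036 q [ 0.17  0.34 -0.51  0.72  0.02  0.35] w 0.0587 F [ 0.4  0.1 -2.9]
shift in goal-yaw axes [ 0.43 -0.07  0.61]
```

```bash
python3 -m pendant '[[-1,0.35,0,0.1,0],[-1,0.1,0,0.15,0],[-1,0,0,0.1,0],[-1,0,0,0,0],[-1,0,0,0,0]]'; python3 go.py .441 .166 .025 169.5
```

```text
t: 9.15
ee_pos: [0.4422, 0.168, 0.0324]
tcp_rot: [[-0.984, 0.179, -0.001], [0.179, 0.984, 0.015], [0.004, 0.015, -1.0]]
force: [0.5, 0.1, -3.2]
grip_width: 0.0587
cur [0.4422 0.168  0.0324] yaw 169.7 shift units [ 0.03 -0.09  0.29] turn units 0.03 t 9.15
q6 goal 0.5432721685629036 q [ 0.18  0.33 -0.55  0.69  0.02  0.36] w 0.0587 F [ 0.5  0.1 -3.2]
shift in goal-yaw axes [ 0.03 -0.09  0.3 ]
```

```bash
python3 -m pendant '[[-1,0.08,-0.05,0.15,0],[-1,0.03,-0.03,0.15,0],[-1,0.0,0,0,0],[-1,0,0,0,0]]'; python3 go.py .441 .166 .022 169.5
```

```text
t: 9.48
ee_pos: [0.4397, 0.1669, 0.0255]
tcp_rot: [[-0.984, 0.178, 0.002], [0.178, 0.984, 0.016], [0.001, 0.016, -1.0]]
force: [-1.3, -0.1, -0.0]
grip_width: 0.0591
cur [0.4397 0.1669 0.0255] yaw 169.7 shift units [-0.06 -0.03  0.14] turn units 0.04 t 9.48
q6 goal 0.5432721685629036 q [ 0.18  0.34 -0.57  0.66  0.02  0.36] w 0.0591 F [-1.3 -0.1 -0. ]
shift in goal-yaw axes [-0.06 -0.02  0.14]
```

```bash
python3 -m pendant '[[-1,0,0,0.05,0],[-1,0,0,0,0],[0.75,0,0,0,0],[0.75,0,0,0,0],[0.75,0,0,0,0],[0.75,0,0,0,0],[0.75,0,0,-0.4,0],[0.75,0,0,-0.8,0],[0.75,0,0,-1,0],[0.75,0,0,-1,0],[1,0,0,-1,0],[1,0,0,-1,0],[1,0,0,-0.5,0],[1,0,0,0,0]]'; python3 go.py .6355 -.247 .17 138.5
python3 - <<'E'
from m import *
for n in('top','scene'):
    c=cap(n,n+'1.png');W=world(c);P=blob(W,.44,.166,.06,.05,.09);print(n,len(P),P[P[:,2]>P[:,2].max()-.006].mean(0),P[:,2].max())
    np.savez(n+'1.npz',f=c['frame'],W=W)
    P=blob(W,.635,-.247,.07,.012,.12);print(cv2.minAreaRect((P[:,:2]*1000).astype(np.float32)))
E
```

```text
t: 10.65
ee_pos: [0.4381, 0.1639, 0.1726]
tcp_rot: [[-0.984, 0.179, -0.0], [0.179, 0.984, 0.016], [0.003, 0.015, -1.0]]
force: [-0.2, 0.7, -0.8]
grip_width: 0.0855
cur [0.4381 0.1639 0.1726] yaw 169.7 shift units [-10.71 -14.76  -0.15] turn units 5.2 t 10.65
q6 goal 0.35361020495468365 q [ 0.17  0.19 -0.31  1.07  0.02  0.35] w 0.0855 F [-0.2  0.7 -0.8]
shift in goal-yaw axes [-16.81  -7.08   0.1 ]
top 528 [0.43939508 0.1657886  0.08383303] 0.08777774273530081
((634.7642822265625, -247.7362518310547), (88.98458099365234, 35.05919647216797), 48.91819763183594)
scene 325 [0.44168105 0.16627412 0.08051068] 0.08396839164337677
((637.2545776367188, -247.7713165283203), (92.96574401855469, 34.17988967895508), 49.711936950683594)
```

View pics/scene1.png

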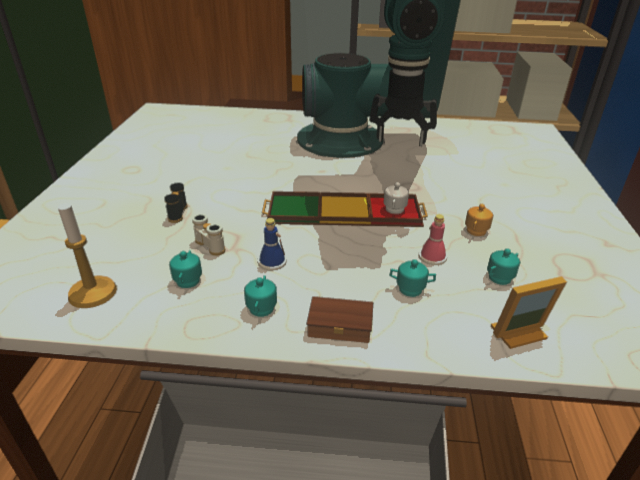

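The bowl stands in the red compartment at (397,198), about 1 mm from centre by the range data. Now the glasses.

```bash
python3 -m pendant '[[1,-0.65,-0.9,0,0],[1,-0.65,-0.9,0,0],[1,-0.65,-0.9,0,0],[1,-0.65,-0.9,0,0],[1,-0.65,-0.9,0,0],[1,-0.65,-0.9,0,0],[1,-0.65,-0.9,0,0],[1,-0.65,-0.9,0,0],[1,-0.65,-0.9,0,0],[1,-0.65,-0.9,0,0],[1,-0.65,-0.9,0,0],[1,-0.65,-0.9,0,0],[1,-0.65,-0.9,0,0],[1,-0.65,-0.9,0,0],[1,-0.65,-0.9,0,0],[1,-0.4,-0.6,0,0],[1,-0.2,-0.3,0,0]]'; python3 -m pendant '[[1,0,0,0,-1],[1,0,0,0,-1],[1,0,0,0,-1],[1,0,0,0,-1],[1,0,0,0,-1],[1,0,0,0,-1],[1,0,0,0,-1],[1,0,0,0,-1],[1,0,0,0,-1],[1,0,0,0,-1],[1,0,0,0,0],[1,0,0,0,0]]' ; python3 go.py .6355 -.247 .12 229.2
```

```text
t: 12.17
ee_pos: [0.6257, -0.2525, 0.1312]
tcp_rot: [[-0.984, 0.175, -0.036], [0.174, 0.984, 0.026], [0.04, 0.019, -0.999]]
force: [-0.6, 0.3, -0.2]
grip_width: 0.0855
t: 13.17
ee_pos: [0.6201, -0.2472, 0.114]
tcp_rot: [[-0.606, -0.794, -0.056], [-0.796, 0.605, 0.038], [0.004, 0.068, -0.998]]
force: [0.1, -0.5, -0.9]
grip_width: 0.0854
cur [ 0.6201 -0.2472  0.114 ] yaw -127.3 shift units [-0.38 -0.47 -0.28] turn units 0.59 t 13.17
q6 goal -1.229403426604173 q [-0.5   0.61  0.2   1.23  0.01 -1.42] w 0.0854 F [ 0.1 -0.5 -0.9]
shift in goal-yaw axes [-0.41 -0.46 -0.24]
```

```bash
python3 -m pendant '[[1,-0.2,-0.25,0.2,0.6],[1,-0.2,-0.25,0.3,0],[1,0,0,0.3,0],[1,0,0,0.3,0],[1,0,0,0,0],[1,0,0,0,0]]'
python3 - <<'E'
from m import *
c=cap('wrist','w2.png');W=world(c);P=blob(W,.635,-.247,.07,.012,.12);print(cv2.minAreaRect((P[:,:2]*1000).astype(np.float32)),P[:,2].max())
E
python3 go.py .6355 -.247 .07 229.2
```

```text
t: 13.67
ee_pos: [0.6338, -0.2445, 0.0807]
tcp_rot: [[-0.661, -0.748, -0.06], [-0.75, 0.66, 0.04], [0.01, 0.071, -0.997]]
force: [0.6, -0.1, 0.1]
grip_width: 0.0852
((632.6007080078125, -247.97105407714844), (79.33480072021484, 87.55377197265625), 89.39644622802734) 0.11999940125432228
cur [ 0.6337 -0.2445  0.0807] yaw -131.4 shift units [ 0.02 -0.15  0.42] turn units -0.1 t 13.72
q6 goal -1.229403426604173 q [-0.49  0.65  0.19  1.18  0.01 -1.34] w 0.0854 F [ 0.2  0.3 -0.1]
shift in goal-yaw axes [ 0.03 -0.12  0.43]
```

View pics/w2.png

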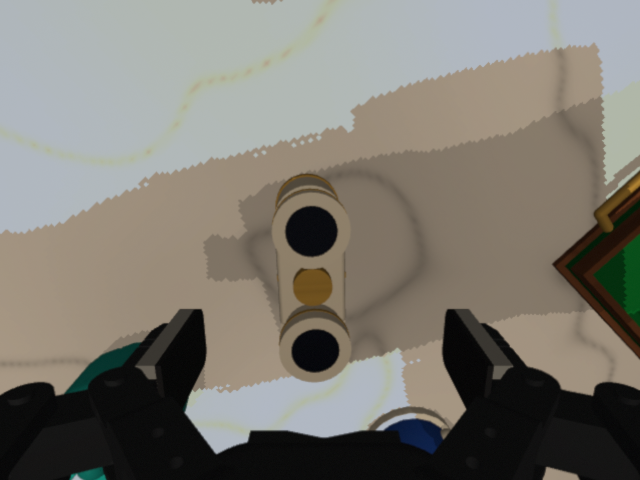

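Wrist view: the pearl glasses are at (313,290), aligned with the image vertical. A turquoise bowl's edge lies left-low at (100,390), so I narrow the opening before descending.

```bash
python3 -m pendant '[[0.4,0,-0.12,0.2,0],[0.4,0,0,0.4,0],[0.4,0,0,0.4,0],[0.4,0,0,0.3,0],[0.4,0,0,0,0]]'
python3 go.py .6355 -.247 .016 229.2
python3 - <<'E'
from m import *
W=np.load('top1.npz')['W'];P=blob(W,.74,-.26,.06,.012,.1);print(P.min(0),P.max(0))
print(np.round(ctrl.observe()['tcp_rot'],3))
E
```

```text
t: 14.13
ee_pos: [0.6339, -0.2458, 0.0455]
tcp_rot: [[-0.661, -0.748, -0.059], [-0.75, 0.66, 0.039], [0.01, 0.07, -0.997]]
force: [-0.2, 0.3, -0.5]
grip_width: 0.0595
cur [ 0.6339 -0.2458  0.0455] yaw -131.4 shift units [-0.02 -0.16  1.17] turn units -0.1 t 14.13
q6 goal -1.229403426604173 q [-0.49  0.67  0.13  1.1   0.01 -1.34] w 0.0595 F [-0.2  0.3 -0.5]
shift in goal-yaw axes [-0.   -0.08  1.18]
[ 0.71685869 -0.28681349  0.01725046] [ 0.79935296 -0.22667887  0.07914234]
[[-0.661 -0.748 -0.059]
 [-0.75   0.66   0.039]
 [ 0.01   0.07  -0.997]]
```

```bash
python3 -m pendant '[[0.4,0,-0.15,0.4,0],[0.4,0,-0.05,0.4,0],[0.4,0,0,0.4,0],[0.4,0,0,0.1,0],[0.4,0,0,0,0]]'
python3 go.py .6355 -.247 .010 229.2
```

```text
t: 14.55
ee_pos: [0.6354, -0.2479, 0.0082]
tcp_rot: [[-0.662, -0.748, -0.06], [-0.75, 0.66, 0.04], [0.01, 0.071, -0.997]]
force: [-0.5, 0.4, 0.9]
grip_width: 0.0598
cur [ 0.6354 -0.2479  0.0082] yaw -131.4 shift units [-0.03  0.03 -0.07] turn units -0.1 t 14.55
q6 goal -1.229403426604173 q [-0.49  0.7   0.09  1.03  0.01 -1.34] w 0.0598 F [-0.5  0.4  0.9]
shift in goal-yaw axes [-0.03  0.02 -0.07]
```

```bash
python3 -m pendant '[[-1,0,0,-0.05,0],[-1,0,0,0,0],[-1,0,0,0,0],[-1,0,0,0,0],[-1,0,0,0,0],[-1,0,0,0,0],[-1,0,0,0,0],[-1,0,0,-0.2,0],[-1,0,0,-0.5,0],[-1,0,0,-0.8,0],[-1,0,0,-0.9,0],[-1,0,0,-0.6,0],[-1,0,0,0,0]]' 40
python3 go.py .461 -.0815 .085 229.2
```

```text
t: 15.63
ee_pos: [0.6395, -0.2505, 0.0887]
tcp_rot: [[-0.661, -0.748, -0.062], [-0.75, 0.66, 0.041], [0.01, 0.073, -0.997]]
force: [0.5, -1.3, -1.7]
grip_width: 0.033
cur [ 0.6395 -0.2505  0.0887] yaw -131.4 shift units [-0.35  9.79  0.87] turn units -0.1 t 15.63
q6 goal -1.0336835394916153 q [-0.49  0.66  0.23  1.22  0.01 -1.34] w 0.033 F [ 0.5 -1.3 -1.7]
shift in goal-yaw axes [-0.45  9.82  0.15]
```

```bash
python3 -m pendant '[[-1,-0.03,0.5,0,0],[-1,-0.03,0.9,0.05,0],[-1,-0.03,0.9,0.05,0],[-1,-0.03,0.9,0.05,0],[-1,-0.03,0.9,0.05,0],[-1,-0.03,0.9,0.05,0],[-1,-0.03,0.9,0.05,0],[-1,-0.03,0.9,0.05,0],[-1,-0.03,0.9,0.05,0],[-1,-0.03,0.7,0.05,0],[-1,0,0.4,0,0],[-1,0,0,0,0],[-1,0,0,0,0]]'
python3 go.py .461 -.0815 .06 229.2
```

```text
t: 16.72
ee_pos: [0.4686, -0.0919, 0.0867]
tcp_rot: [[-0.662, -0.747, -0.065], [-0.749, 0.661, 0.042], [0.012, 0.076, -0.997]]
force: [0.6, 0.1, -2.6]
grip_width: 0.0327
cur [ 0.4686 -0.0919  0.0867] yaw -131.5 shift units [-0.13  0.42  1.1 ] turn units -0.11 t 16.72
q6 goal -1.0336835394916153 q [-0.37  0.33 -0.38  0.94  0.02 -1.22] w 0.0327 F [ 0.6  0.1 -2.6]
shift in goal-yaw axes [-0.12  0.5   1.07]
```

```bash
python3 -m pendant '[[-1,-0.1,0.4,0.4,0],[-1,0,0.05,0.5,0],[-1,0,0,0.4,0],[-1,0,0,0,0],[-1,0,0,0,0]]'
python3 go.py .461 -.0815 .025 229.2
python3 - <<'E'
from m import *
c=cap('scene');f=c['frame'];cv2.imwrite('pics/s2.png',cv2.resize(f[130:260,200:460],None,fx=3,fy=3,interpolation=3)[:,:,::-1])
E
```

```text
t: 17.13
ee_pos: [0.4641, -0.0843, 0.0539]
tcp_rot: [[-0.663, -0.746, -0.061], [-0.748, 0.662, 0.04], [0.01, 0.072, -0.997]]
force: [0.0, 0.3, -2.7]
grip_width: 0.033
cur [ 0.4641 -0.0843  0.0539] yaw -131.6 shift units [-0.01  0.09  1.17] turn units -0.13 t 17.13
q6 goal -1.0336835394916153 q [-0.36  0.35 -0.45  0.85  0.02 -1.21] w 0.033 F [ 0.   0.3 -2.7]
shift in goal-yaw axes [-0.    0.17  1.16]
```

View pics/s2.png

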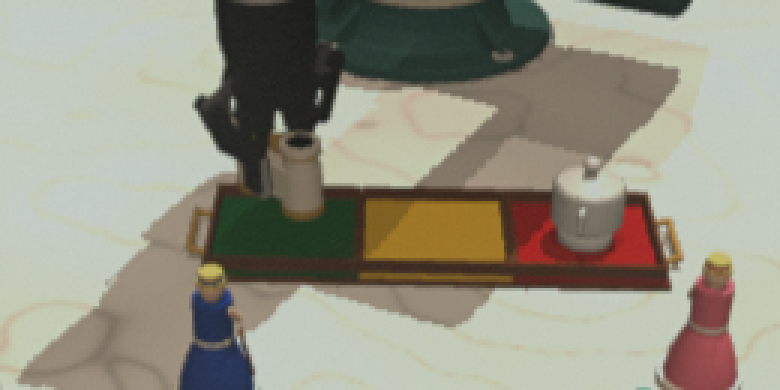

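The glasses hang over the green compartment at (295,180 in the crop), leaning a few degrees; lowering.

```bash
python3 -m pendant '[[-1,0,0.05,0.3,0],[-1,0,0,0.4,0],[-1,0,0,0.3,0],[-1,0,0,0.1,0],[-1,0,0,0,0]]'
python3 go.py .461 -.0815 .018 229.2
```

```text
t: 17.6
ee_pos: [0.4637, -0.0839, 0.0258]
tcp_rot: [[-0.664, -0.745, -0.057], [-0.748, 0.663, 0.039], [0.009, 0.069, -0.998]]
force: [-0.5, -0.1, -2.0]
grip_width: 0.0327
cur [ 0.4637 -0.0839  0.0258] yaw -131.6 shift units [-0.    0.12  0.32] turn units -0.14 t 17.6
q6 goal -1.0336835394916153 q [-0.36  0.38 -0.49  0.77  0.02 -1.21] w 0.0327 F [-0.5 -0.1 -2. ]
shift in goal-yaw axes [-0.    0.14  0.31]
```

```bash
python3 -m pendant '[[-1,0,0.1,0.12,0],[-1,0,0.05,0.12,0],[-1,0,0,0,0],[-1,0,0,0,0]]'
python3 go.py .461 -.0815 .018 229.2
```

```text
t: 17.93
ee_pos: [0.4606, -0.081, 0.0201]
tcp_rot: [[-0.664, -0.745, -0.057], [-0.748, 0.663, 0.038], [0.009, 0.068, -0.998]]
force: [0.0, 0.2, -2.2]
grip_width: 0.0327
cur [ 0.4606 -0.081   0.0201] yaw -131.6 shift units [ 0.   -0.03  0.08] turn units -0.14 t 17.93
q6 goal -1.0336835394916153 q [-0.36  0.38 -0.51  0.75  0.02 -1.2 ] w 0.0327 F [ 0.   0.2 -2.2]
shift in goal-yaw axes [ 0.   -0.02  0.08]
```

```bash
python3 -m pendant '[[-1,0,0,0.1,0],[-1,0,0,0,0],[-1,0,0,0,0]]'
python3 go.py .461 -.0815 .018 229.2
```

```text
t: 18.18
ee_pos: [0.4612, -0.0813, 0.0189]
tcp_rot: [[-0.664, -0.746, -0.054], [-0.748, 0.663, 0.037], [0.008, 0.065, -0.998]]
force: [0.9, 0.5, -2.0]
grip_width: 0.0331
cur [ 0.4612 -0.0813  0.0189] yaw -131.6 shift units [ 0.01 -0.    0.04] turn units -0.13 t 18.18
q6 goal -1.0336835394916153 q [-0.36  0.38 -0.51  0.74  0.02 -1.2 ] w 0.0331 F [ 0.9  0.5 -2. ]
shift in goal-yaw axes [0.01 0.   0.04]
```

```bash
python3 -m pendant '[[-1,0,0,0.1,0],[-1,0,0,0.1,0],[-1,0,0,0,0]]'
python3 go.py .461 -.0815 .018 229.2
```

```text
t: 18.43
ee_pos: [0.4623, -0.0814, 0.0172]
tcp_rot: [[-0.663, -0.747, -0.05], [-0.748, 0.662, 0.036], [0.007, 0.061, -0.998]]
force: [-0.1, -0.1, -3.2]
grip_width: 0.033
cur [ 0.4623 -0.0814  0.0172] yaw -131.6 shift units [ 0.04  0.04 -0.03] turn units -0.13 t 18.43
q6 goal -1.0336835394916153 q [-0.36  0.38 -0.52  0.73  0.02 -1.2 ] w 0.033 F [-0.1 -0.1 -3.2]
shift in goal-yaw axes [ 0.04  0.04 -0.03]
```

```bash
python3 -m pendant '[[-1,0,0.03,0.12,0],[-1,0,0,0.1,0],[-1,0,0,0,0]]'
python3 go.py .461 -.0815 .014 229.2; python3 -m pendant '[[-1,0,0.03,0.1,0],[-1,0,0,0.0,0]]'
python3 go.py .461 -.0815 .014 229.2
```

```text
t: 18.68
ee_pos: [0.4628, -0.0811, 0.0164]
tcp_rot: [[-0.663, -0.747, -0.044], [-0.749, 0.662, 0.033], [0.005, 0.055, -0.998]]
force: [-0.4, -0.3, -3.1]
grip_width: 0.0325
cur [ 0.4628 -0.0811  0.0164] yaw -131.5 shift units [0.06 0.04 0.1 ] turn units -0.12 t 18.68
q6 goal -1.0336835394916153 q [-0.36  0.38 -0.52  0.72  0.02 -1.2 ] w 0.0325 F [-0.4 -0.3 -3.1]
shift in goal-yaw axes [0.06 0.04 0.09]
t: 18.85
ee_pos: [0.4632, -0.081, 0.0159]
tcp_rot: [[-0.663, -0.748, -0.041], [-0.749, 0.662, 0.031], [0.004, 0.051, -0.999]]
force: [-0.6, 0.3, -2.7]
grip_width: 0.0326
cur [ 0.4632 -0.081   0.0159] yaw -131.5 shift units [0.07 0.05 0.08] turn units -0.12 t 18.85
q6 goal -1.0336835394916153 q [-0.36  0.38 -0.53  0.71  0.02 -1.2 ] w 0.0326 F [-0.6  0.3 -2.7]
shift in goal-yaw axes [0.07 0.05 0.07]
```

```bash
python3 -m pendant '[[-1,0,0.05,0.12,0],[-1,0,0.03,0.1,0],[-1,0,0,0.1,0],[-1,0,0,0,0]]'
python3 go.py .461 -.0815 .014 229.2
python3 - <<'E'
from m import *
c=cap('scene');f=c['frame'];W=world(c)
P=blob(W,.461,-.0815,.058,.0,.085)
print(np.percentile(P[:,2],[1,50,99]))
cv2.imwrite('pics/s3.png',cv2.resize(f[150:250,250:350],None,fx=6,fy=6,interpolation=3)[:,:,::-1])
E
```

```text
t: 19.18
ee_pos: [0.4638, -0.081, 0.0154]
tcp_rot: [[-0.663, -0.748, -0.032], [-0.749, 0.662, 0.026], [0.002, 0.041, -0.999]]
force: [0.7, -1.2, -3.4]
grip_width: 0.0324
cur [ 0.4638 -0.081   0.0154] yaw -131.5 shift units [0.09 0.07 0.06] turn units -0.12 t 19.18
q6 goal -1.0336835394916153 q [-0.35  0.37 -0.54  0.7   0.01 -1.2 ] w 0.0324 F [ 0.7 -1.2 -3.4]
shift in goal-yaw axes [0.09 0.07 0.06]
[0.00641899 0.03929004 0.0844265 ]
```

View pics/s3.png

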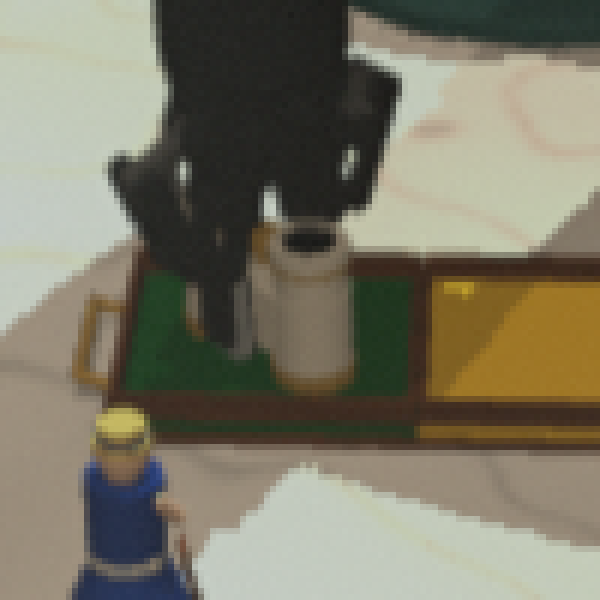

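```bash
python3 - <<'E'
from m import *
c=cap('scene');W=world(c)
for r in range(184,194,1): print(r,np.round(W[r,296:308:3,2],4).tolist())
print('floor',np.nanmedian(W[205:212,275:280,2]),'red bowl top',W[170:195,390:405,2][~np.isnan(W[170:195,390:405,2])].max())
print(ctrl.observe()['t'])
E
```

```text
184 [0.0631, 0.0652, 0.0725, 0.0691]
185 [0.0596, 0.0649, 0.0718, 0.0648]
186 [-0.001, 0.0626, 0.0684, 0.0626]
187 [0.0652, 0.0715, 0.0713, 0.0716]
188 [0.0686, 0.0711, 0.0706, 0.0723]
189 [0.0711, 0.0713, 0.0727, 0.0706]
190 [0.0699, 0.073, 0.0723, 0.0713]
191 [0.069, 0.0692, 0.0723, 0.0703]
192 [0.0702, 0.0709, 0.0694, 0.07]
193 [0.0677, 0.0684, 0.0688, 0.0666]
floor 0.008997026765377503 red bowl top 0.08397111721868233
19.2833
```

Rim height is 0.0715 m against 0.070 expected at rest, so the glasses are within about 1 mm of the floor. Releasing.

```bash
python3 -m pendant '[[0.2,0,0,0,0],[0.2,0,0,0,0],[0.2,0,0,0,0],[0.2,0,0,0,0],[0.2,0,0,-0.3,0],[0.2,0,0,-0.6,0],[0.2,0,0,-0.9,0],[0.2,0,0,-1,0],[0.5,0,0,-1,0],[1,0,0,-1,0],[1,0,0,-1,0],[1,0,0,-0.5,0],[1,0,0,0,0]]'; python3 go.py .6195 .2455 .19 229.2
python3 - <<'E'
from m import *
for n in('top','scene'):
    c=cap(n,n+'4.png');W=world(c)
    P=blob(W,.461,-.0815,.055,.03,.12);print(n,cv2.minAreaRect((P[:,:2]*1000).astype(np.float32)),P[:,2].max())
    P=blob(W,.44,.166,.06,.05,.09);print(P[P[:,2]>P[:,2].max()-.006].mean(0))
    P=blob(W,.6195,.246,.05,.05,.12);T=P[P[:,2]>.095];B=P[(P[:,2]>.05)&(P[:,2]<.08)];print('pink',T.mean(0),(T.max(0)+T.min(0))/2,circ(B),P[:,2].max())
E
```

```text
t: 20.37
ee_pos: [0.4676, -0.0847, 0.181]
tcp_rot: [[-0.663, -0.748, -0.036], [-0.749, 0.662, 0.028], [0.003, 0.046, -0.999]]
force: [-1.0, 0.3, 1.2]
grip_width: 0.0855
cur [ 0.4676 -0.0847  0.181 ] yaw -131.5 shift units [-13.92   4.22  -0.22] turn units -0.12 t 20.37
q6 goal -0.48140028552008385 q [-0.36  0.23 -0.23  1.15  0.01 -1.21] w 0.0855 F [-1.   0.3  1.2]
shift in goal-yaw axes [-13.97   4.03  -0.36]
top ((480.0357666015625, -56.56993103027344), (27.2773494720459, 36.98199462890625), 71.75826263427734) 0.0772516467849591
[0.43845681 0.16616051 0.08362942]
pink [0.61895817 0.24420717 0.10448067] [0.6191508  0.2455609  0.10353286] (array([0.6159, 0.2458]), np.float64(0.0141)) 0.11083424042191747
scene ((465.46929931640625, -80.99884796142578), (89.21434020996094, 35.47551345825195), 48.56588363647461) 0.07271434059965676
[0.44182251 0.16642211 0.08059496]
pink [0.62331079 0.24622316 0.10183862] [0.62259995 0.24607902 0.10115864] (array([0.6196, 0.2468]), np.float64(0.0138)) 0.10717856932647007
```

View pics/scene4.png

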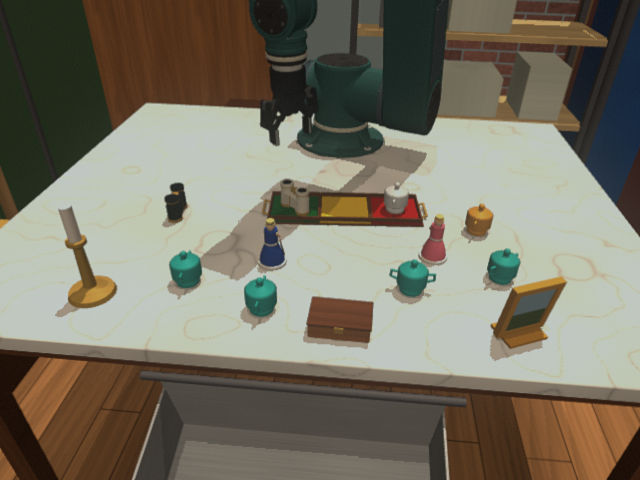

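Both props stand: glasses at (295,197) in green, bowl at (397,198) in red. Next the pink shepherdess at (434,240), with the slack taken up in z.

```bash
python3 -m pendant '[[1,-0.5,0.15,-0.1,0],[1,-0.9,0.27,-0.1,0],[1,-0.9,0.27,-0.1,0],[1,-0.9,0.27,-0.1,0],[1,-0.9,0.27,-0.1,0],[1,-0.9,0.27,-0.1,0],[1,-0.9,0.27,-0.1,0],[1,-0.9,0.27,-0.1,0],[1,-0.9,0.27,-0.1,0],[1,-0.9,0.27,-0.1,0],[1,-0.9,0.27,-0.1,0],[1,-0.9,0.27,-0.1,0],[1,-0.9,0.27,-0.1,0],[1,-0.9,0.27,-0.1,0],[1,-0.6,0.2,-0.1,0],[1,-0.3,0.1,0,0],[1,0,0,0,0]]'; python3 go.py .618 .2463 .16 229.2
```

```text
t: 21.88
ee_pos: [0.6085, 0.2407, 0.1957]
tcp_rot: [[-0.664, -0.744, -0.074], [-0.747, 0.664, 0.028], [0.029, 0.073, -0.997]]
force: [0.4, 0.5, 0.4]
grip_width: 0.0856
cur [0.6085 0.2407 0.1957] yaw -131.7 shift units [-0.46 -0.24  1.4 ] turn units -0.14 t 21.88
q6 goal -0.47945168521815296 q [ 0.23  0.55  0.32  1.4   0.04 -0.61] w 0.0856 F [0.4 0.5 0.4]
shift in goal-yaw axes [-0.42 -0.14  1.43]
```

```bash
python3 -m pendant '[[1,0,0,-0.05,1],[1,0,0,-0.05,1],[1,0,0,-0.05,1],[1,0,0,-0.05,1],[1,0,0,-0.05,1],[1,0,0,-0.05,1],[1,0,0,-0.05,1],[1,0,0,-0.05,1],[1,0,0,-0.05,1],[1,0,0,-0.05,1],[1,0,0,-0.05,1],[1,0,0,0,0.5],[1,0,0,0,0],[1,0,0,0,0]]'; python3 go.py .618 .2463 .13 159
python3 - <<'E'
from m import *
print(np.round(ctrl.observe()['tcp_rot'],3))
c=cap('wrist','w3.png');W=world(c)
P=blob(W,.618,.246,.05,.05,.12);T=P[P[:,2]>.095];B=P[(P[:,2]>.055)&(P[:,2]<.08)];print('pink',(T.max(0)+T.min(0))/2,circ(B),P[:,2].max())
for a in(.06,.07,.08):
    B=P[abs(P[:,2]-a)<.005];print(a,circ(B),len(B))
E
```

```text
t: 23.05
ee_pos: [0.6021, 0.2264, 0.1993]
tcp_rot: [[-0.905, 0.414, -0.092], [0.414, 0.91, 0.021], [0.093, -0.019, -0.996]]
force: [-0.1, 0.1, 0.2]
grip_width: 0.0849
cur [0.6021 0.2264 0.1993] yaw 155.4 shift units [-0.5   1.04  2.72] turn units -0.6 t 23.05
q6 goal 0.7457694496818661 q [0.21 0.54 0.32 1.43 0.04 0.64] w 0.0849 F [-0.1  0.1  0.2]
shift in goal-yaw axes [-0.31  0.97  2.77]
[[-0.905  0.414 -0.092]
 [ 0.414  0.91   0.021]
 [ 0.093 -0.019 -0.996]]
pink [0.6208873  0.24718046 0.1011809 ] (array([0.6163, 0.2469]), np.float64(0.0131)) 0.10727725306064792
0.06 (array([0.1491, 0.3285]), np.float64(0.4597)) 2
0.07 (array([0.6145, 0.2468]), np.float64(0.012)) 465
0.08 (array([0.6205, 0.2471]), np.float64(0.0126)) 579
```

View pics/w3.png

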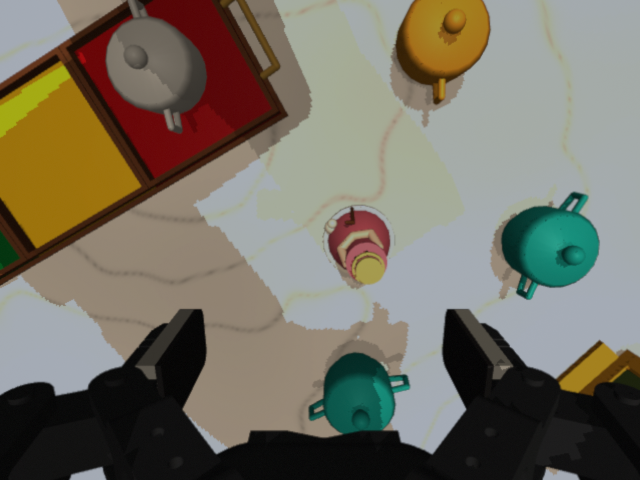

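Wrist view: the pink shepherdess is at (360,245), clear of the turquoise bowls at (360,395) and (550,245) and the gilt bowl at (445,35). Aligning over her.

```bash
python3 -m pendant '[[1,-0.2,0.4,0.2,-0.5],[1,-0.2,0.4,0.5,0],[1,-0.1,0.25,0.5,0],[1,0,0,0.5,0],[1,0,0,0.2,0],[1,0,0,0,0],[1,0,0,0,0]]'; python3 go.py .6163 .2468 .045 159
```

```text
t: 23.68
ee_pos: [0.6191, 0.2472, 0.1437]
tcp_rot: [[-0.927, 0.363, -0.096], [0.362, 0.932, 0.02], [0.096, -0.016, -0.995]]
force: [-0.2, -0.3, 0.5]
grip_width: 0.0852
cur [0.6191 0.2472 0.1437] yaw 158.7 shift units [-0.28  0.    3.94] turn units -0.06 t 23.68
q6 goal 0.747417117448991 q [0.24 0.61 0.28 1.33 0.04 0.61] w 0.0852 F [-0.2 -0.3  0.5]
shift in goal-yaw axes [ 0.1  -0.06  3.95]
```

```bash
python3 -m pendant '[[1,-0.05,0,0.5,0],[1,-0.05,0,0.5,0],[1,-0.05,0,0.5,0],[1,-0.05,0,0.5,0],[1,0,0,0,0],[1,0,0,0,0]]'; python3 go.py .6163 .2468 .045 159
```

```text
t: 24.18
ee_pos: [0.6201, 0.2466, 0.0946]
tcp_rot: [[-0.927, 0.364, -0.092], [0.363, 0.931, 0.021], [0.093, -0.014, -0.996]]
force: [0.4, -0.6, 0.5]
grip_width: 0.0856
cur [0.6201 0.2466 0.0946] yaw 158.6 shift units [-0.04 -0.02  1.99] turn units -0.07 t 24.18
q6 goal 0.747417117448991 q [0.24 0.63 0.18 1.21 0.04 0.61] w 0.0856 F [ 0.4 -0.6  0.5]
shift in goal-yaw axes [ 0.14 -0.05  1.98]
```

```bash
python3 -m pendant '[[1,0,0,0.5,0],[1,0,0,0.5,0],[1,0,0,0.5,0],[1,0,0,0.4,0],[1,0,0,0,0],[1,0,0,0,0]]'; python3 go.py .6163 .2468 .045 159
```

```text
t: 24.68
ee_pos: [0.6185, 0.2483, 0.0519]
tcp_rot: [[-0.927, 0.364, -0.084], [0.364, 0.931, 0.023], [0.087, -0.009, -0.996]]
force: [0.3, -0.6, -0.3]
grip_width: 0.0854
cur [0.6185 0.2483 0.0519] yaw 158.6 shift units [ 0.04 -0.08  0.28] turn units -0.07 t 24.68
q6 goal 0.747417117448991 q [0.24 0.65 0.1  1.1  0.04 0.61] w 0.0854 F [ 0.3 -0.6 -0.3]
shift in goal-yaw axes [ 0.06 -0.09  0.27]
```

```bash
python3 -m pendant '[[0.2,0.03,-0.08,0.25,0],[0,0,0,0,0],[-0.1,0,0,0,0],[-0.2,0,0,0,0],[-0.3,0,0,0,0],[-0.4,0,0,0,0],[-0.6,0,0,0,0],[-1,0,0,0,0],[-1,0,0,0,0],[-1,0,0,0,0],[-1,0,0,0,0]]' 30; python3 go.py .6163 .2468 .045 159
```

```text
t: 25.6
ee_pos: [0.6178, 0.2469, 0.0481]
tcp_rot: [[-0.928, 0.364, -0.081], [0.364, 0.931, 0.024], [0.084, -0.007, -0.996]]
force: [-0.3, -0.1, -0.1]
grip_width: 0.0274
cur [0.6178 0.2469 0.0481] yaw 158.6 shift units [ 0.04 -0.02  0.13] turn units -0.07 t 25.6
q6 goal 0.747417117448991 q [0.24 0.64 0.09 1.09 0.04 0.61] w 0.0274 F [-0.3 -0.1 -0.1]
shift in goal-yaw axes [ 0.05 -0.02  0.12]
```

```bash
python3 -m pendant '[[-1,0,0,-0.15,0],[-1,0,0,-0.3,0],[-1,0,0,-0.5,0],[-1,0,0,-0.6,0],[-1,0,0,-0.6,0],[-1,0,0,-0.6,0],[-1,0,0,-0.6,0],[-1,0,0,-0.6,0],[-1,0,0,-0.3,0],[-1,0,0,0,0],[-1,0,0,0,0]]'; python3 go.py .451 .042 .155 159; python3 - <<'E'
from m import *
print(np.round(ctrl.observe()['tcp_rot'],3))
E
```

```text
t: 26.52
ee_pos: [0.6264, 0.244, 0.1633]
tcp_rot: [[-0.928, 0.364, -0.081], [0.364, 0.931, 0.024], [0.084, -0.007, -0.996]]
force: [-0.0, -0.2, -2.1]
grip_width: 0.0272
cur [0.6264 0.244  0.1633] yaw 158.6 shift units [  3.54 -10.08   0.7 ] turn units -0.07 t 26.52
q6 goal 0.4593777073681373 q [0.23 0.6  0.32 1.36 0.04 0.6 ] w 0.0272 F [-0.  -0.2 -2.1]
shift in goal-yaw axes [  3.65 -10.06   0.33]
[[-0.928  0.364 -0.081]
 [ 0.364  0.931  0.024]
 [ 0.084 -0.007 -0.996]]
```

```bash
python3 -m pendant '[[-1,0.1,-0.3,0,0],[-1,0.2,-0.6,0,0],[-1,0.25,-0.7,0.02,0],[-1,0.25,-0.7,0.02,0],[-1,0.25,-0.7,0.02,0],[-1,0.25,-0.7,0.02,0],[-1,0.25,-0.7,0.02,0],[-1,0.25,-0.7,0.02,0],[-1,0.25,-0.7,0.02,0],[-1,0.25,-0.7,0.02,0],[-1,0.25,-0.7,0.02,0],[-1,0.25,-0.7,0.02,0],[-1,0.25,-0.7,0,0],[-1,0.2,-0.5,0,0],[-1,0.1,-0.3,0,0],[-1,0,0,0,0],[-1,0,0,0,0]]'; python3 go.py .4495 .042 .1 159; python3 - <<'E'
from m import *
c=cap('scene','s5.png');f=c['frame'];W=world(c)
cv2.imwrite('pics/s5c.png',cv2.resize(f[90:250,240:440],None,fx=3.7,fy=3.7,interpolation=3)[:,:,::-1])
E
```

```text
t: 27.93
ee_pos: [0.4388, 0.0438, 0.1544]
tcp_rot: [[-0.926, 0.364, -0.101], [0.364, 0.931, 0.022], [0.102, -0.017, -0.995]]
force: [0.4, -0.2, -1.9]
grip_width: 0.0272
cur [0.4388 0.0438 0.1544] yaw 158.6 shift units [-0.65  0.13  2.12] turn units -0.07 t 27.93
q6 goal 0.4596857931431648 q [-0.09  0.23 -0.31  1.13  0.01  0.28] w 0.0272 F [ 0.4 -0.2 -1.9]
shift in goal-yaw axes [-0.43  0.09  2.18]
```

View pics/s5c.png

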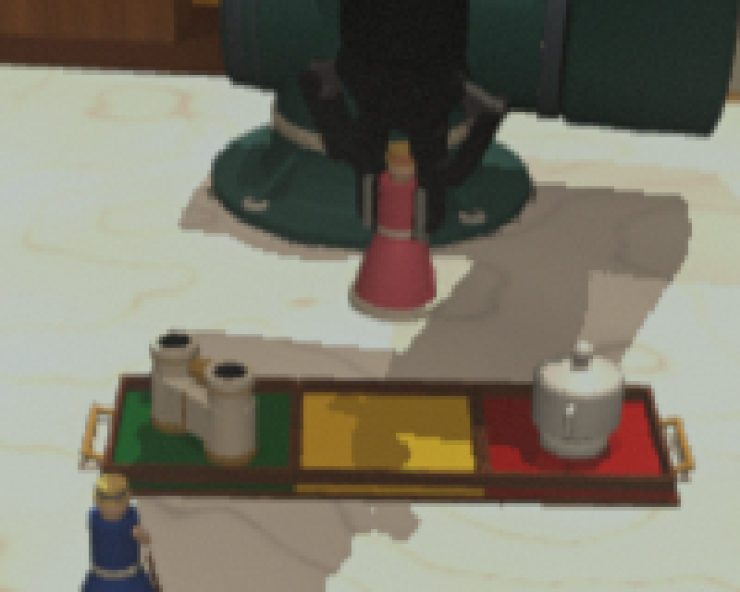

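The shepherdess hangs upright in the jaws at (395,240 in the crop) above the yellow compartment. Correcting the position and lowering.

```bash
python3 -m pendant '[[-1,-0.3,0.05,0.2,0],[-1,-0.3,0.05,0.4,0],[-1,-0.05,0,0.5,0],[-1,0,0,0.5,0],[-1,0,0,0.3,0],[-1,0,0,0,0],[-1,0,0,0,0]]'; python3 go.py .4495 .042 .06 159; python3 - <<'E'
from m import *
print(np.round(np.array(ctrl.observe()['tcp_rot'])[:,2],3))
c=cap('scene');W=world(c)
s=ctrl.observe()['ee_pos']
P=blob(W,s[0],s[1],.04,s[2]-.055,s[2]-.04);print('skirt base',P[:,2].min(),(P.max(0)+P.min(0))/2)
E
```

```text
t: 28.57
ee_pos: [0.4556, 0.0431, 0.0986]
tcp_rot: [[-0.927, 0.361, -0.102], [0.36, 0.933, 0.022], [0.103, -0.016, -0.995]]
force: [-0.2, 1.4, -1.2]
grip_width: 0.0273
cur [0.4556 0.0431 0.0986] yaw 158.8 shift units [ 0.05 -0.1   1.56] turn units -0.04 t 28.57
q6 goal 0.4596857931431648 q [-0.09  0.3  -0.38  0.99  0.01  0.28] w 0.0273 F [-0.2  1.4 -1.2]
shift in goal-yaw axes [ 0.21 -0.13  1.54]
[-0.102  0.022 -0.995]
skirt base 0.04852459021015565 [0.46776564 0.04165356 0.05363198]
```

```bash
python3 -m pendant '[[-1,0.02,-0.05,0.3,0],[-1,0,-0.05,0.4,0],[-1,0,0,0.4,0],[-1,0,0,0.2,0],[-1,0,0,0,0],[-1,0,0,0,0]]'; python3 go.py .4495 .042 .057 159
```

```text
t: 29.12
ee_pos: [0.4525, 0.0414, 0.0658]
tcp_rot: [[-0.928, 0.36, -0.098], [0.36, 0.933, 0.021], [0.099, -0.015, -0.995]]
force: [0.4, -0.4, -1.7]
grip_width: 0.0271
cur [0.4525 0.0414 0.0658] yaw 158.8 shift units [ 0.08 -0.02  0.36] turn units -0.03 t 29.12
q6 goal 0.4596857931431648 q [-0.1   0.33 -0.44  0.9   0.01  0.27] w 0.0271 F [ 0.4 -0.4 -1.7]
shift in goal-yaw axes [ 0.12 -0.02  0.35]
```

```bash
python3 -m pendant '[[-1,0.06,0,0.12,0],[-1,0.03,0,0.12,0],[-1,0,0,0,0],[-1,0,0,0,0]]'; python3 go.py .4495 .042 .057 159;  python3 -m pendant '[[-1,0,0,0.1,0],[-1,0,0,0,0]]'; python3 go.py .4495 .042 .057 159
```

```text
t: 29.45
ee_pos: [0.4504, 0.0424, 0.0607]
tcp_rot: [[-0.928, 0.36, -0.096], [0.36, 0.933, 0.021], [0.097, -0.015, -0.995]]
force: [0.1, -0.1, -1.8]
grip_width: 0.0273
cur [0.4504 0.0424 0.0607] yaw 158.8 shift units [ 0.01 -0.02  0.15] turn units -0.03 t 29.45
q6 goal 0.4596857931431648 q [-0.09  0.33 -0.46  0.88  0.01  0.27] w 0.0273 F [ 0.1 -0.1 -1.8]
shift in goal-yaw axes [ 0.03 -0.03  0.15]
t: 29.62
ee_pos: [0.4503, 0.0424, 0.0583]
tcp_rot: [[-0.928, 0.36, -0.095], [0.36, 0.933, 0.021], [0.096, -0.014, -0.995]]
force: [0.2, 0.0, -1.6]
grip_width: 0.0274
cur [0.4503 0.0424 0.0583] yaw 158.8 shift units [ 0.02 -0.03  0.05] turn units -0.03 t 29.62
q6 goal 0.4596857931431648 q [-0.09  0.33 -0.46  0.87  0.01  0.27] w 0.0274 F [ 0.2  0.  -1.6]
shift in goal-yaw axes [ 0.02 -0.03  0.05]
```

```bash
python3 -m pendant '[[-1,0,0,0.08,0],[-1,0,0,0,0]]'; python3 -m pendant '[[-1,0,0,0.06,0],[-1,0,0,0,0],[-1,0,0,0,0]]'; python3 go.py .4495 .042 .057 159; python3 - <<'E'
from m import *
c=cap('scene');W=world(c)
P=blob(W,.451,.042,.05,.015,.13);print(P[:,2].max(),len(P),P[(P[:,2]>.105)].mean(0),(P[P[:,2]<.03].max(0)+P[P[:,2]<.03].min(0))/2)
E
```

```text
t: 29.78
ee_pos: [0.4504, 0.0424, 0.0571]
tcp_rot: [[-0.928, 0.36, -0.094], [0.36, 0.933, 0.021], [0.095, -0.015, -0.995]]
force: [0.8, 1.0, -0.2]
grip_width: 0.0272
t: 30.03
ee_pos: [0.4506, 0.0421, 0.0573]
tcp_rot: [[-0.928, 0.36, -0.092], [0.36, 0.933, 0.02], [0.093, -0.015, -0.996]]
force: [-0.6, -0.5, -1.1]
grip_width: 0.027
cur [0.4506 0.0421 0.0573] yaw 158.8 shift units [ 0.04 -0.02  0.01] turn units -0.03 t 30.03
q6 goal 0.4596857931431648 q [-0.09  0.33 -0.47  0.87  0.01  0.27] w 0.027 F [-0.6 -0.5 -1.1]
shift in goal-yaw axes [ 0.04 -0.02  0.01]
0.12991872335437926 1097 [0.45933741 0.03595032 0.11624639] [0.46417981 0.04158648 0.02244218]
```

Height stopped at 0.057, as predicted from the pick, with the load coming off: she is on the floor. Opening gradually and retreating.

```bash
python3 -m pendant '[[-0.3,0,0,0.02,0],[-0.2,0,0,0,0],[-0.1,0,0,0,0],[0.2,0,0,0,0],[0.5,0,0,0,0],[0.5,0,0,0,0],[0.5,0,0,0,0]]'; python3 -m pendant '[[0.5,0,0,-0.2,0],[0.5,0,0,-0.4,0],[0.5,0,0,-0.6,0],[0.5,0,0,-0.6,0],[0.5,0,0,-0.8,0],[0.5,0,0,-0.8,0],[0.5,0,0,-0.8,0],[0.5,0,0,-0.8,0],[0.5,0,0,-0.6,0],[0.5,0,0,-0.3,0],[0.5,0,0,0,0],[0.5,0,0,0,0]]'; python3 - <<'E'
from m import *
W0={n:np.load(n+'0.npz')['W'] for n in('top','scene')}
for n in('top','scene'):
    c=cap(n,n+'9.png');W=world(c)
    for o,(x,y,a,b) in dict(pink=(.451,.042,.05,.13),glasses=(.461,-.0815,.03,.09),silver=(.441,.166,.05,.1)).items():
        P=blob(W,x,y,.055,a,b)
        if len(P)>20: print(n,o,len(P),'zmax',P[:,2].max().round(4),'mid',((P.max(0)+P.min(0))/2).round(4),'top',P[P[:,2]>P[:,2].max()-.008].mean(0).round(4))
    for o,(x,y) in dict(gilt=(.5025,.3595),black=(.51,-.364),blue=(.679,-.0985)).items():
        A,B=[blob(w,x,y,.06,.015,.13).mean(0) for w in(W0[n],W)];print(n,o,'moved',np.round(B-A,4))
E
```

```text
t: 30.67
ee_pos: [0.4507, 0.0421, 0.0562]
tcp_rot: [[-0.928, 0.36, -0.092], [0.36, 0.933, 0.02], [0.093, -0.015, -0.996]]
force: [0.2, 0.0, 0.7]
grip_width: 0.0641
t: 31.67
ee_pos: [0.4637, 0.0391, 0.2129]
tcp_rot: [[-0.928, 0.36, -0.093], [0.36, 0.933, 0.02], [0.094, -0.015, -0.995]]
force: [0.4, -0.9, -0.6]
grip_width: 0.064
top glasses 630 zmax 0.0764 mid [ 0.4632 -0.0914  0.0613] top [ 0.4535 -0.0951  0.072 ]
top gilt moved [-0.      0.     -0.0001]
top black moved [ 0. -0.  0.]
top blue moved [-0.0001 -0.0001  0.0006]
scene pink 306 zmax 0.1145 mid [0.4565 0.0404 0.0823] top [0.4558 0.0403 0.1109]
scene glasses 582 zmax 0.0726 mid [ 0.4659 -0.0812  0.0514] top [ 0.4675 -0.0801  0.069 ]
scene silver 327 zmax 0.0824 mid [0.4529 0.1666 0.0663] top [0.4424 0.1668 0.079 ]
scene gilt moved [-0.0001 -0.0001  0.    ]
scene black moved [-0.     -0.      0.0002]
scene blue moved [ 0.     -0.0001  0.0002]
```

View pics/scene9.png

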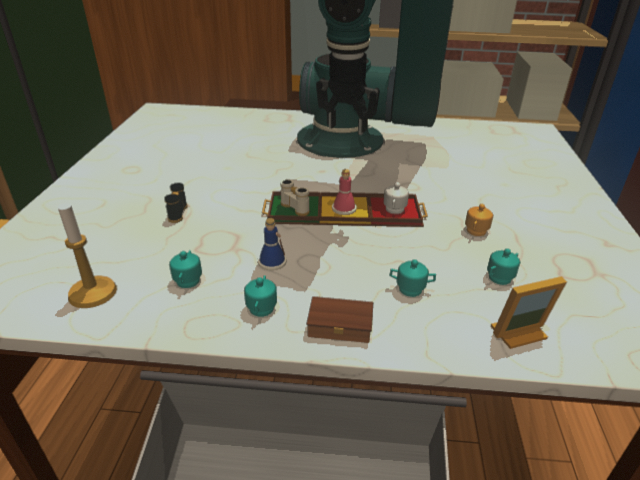

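All three stand upright: glasses (295,197), shepherdess (345,195), bowl (397,198). The robot is clear, so I am handing in.

```bash
python3 -c "
from bench import ctrl
ctrl.close_job();print(ctrl.observe()['t'])"
```

```text
the job is handed in; nothing more can be done
the job is handed in; nothing more can be done
```

I loaded the tray in the required order: silver bowl in red, pearl glasses in green, then the pink shepherdess gently in yellow. I handed the job in at about 32 s; it reports no verdict.

**Final camera checks:**
- **Position:** all three stand upright on their floors, an estimated 1 to 5 mm from their compartment centres (limit 15 mm). The shepherdess's top measured 0.1145 m, against 0.114 m expected when she stands on the floor.
- **Look-alikes:** the gilt bowl, black glasses and blue shepherdess moved less than 1 mm.
- **Robot:** the gripper is open, about 10 cm above the shepherdess, and touches nothing.

**What disagreed or went off:**
- **Camera offset:** the top and scene cameras differ by about 2 to 4 mm in x, so I averaged them.
- **Top camera:** at the end the arm hid the shepherdess and bowl from it, so their final positions rest on the scene camera alone.
- **Tool lean:** the tool picked up a lean of up to about 0.1 rad on outward moves. The glasses were therefore carried a few degrees off vertical, but they stood straight once released.

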